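# Nest the washed channel sections

## Task

Put the two washed aluminium channel sections from the sloping draining stand away in the low blue tray. First lay the one whose open side faces up, still open side up, flat in the tray's empty bay beside the channel already there; then lay the other one, open side down, over the middle so that it straddles the two neighbouring flanges, its own flanges standing down inside the two troughs, level and with the ends roughly in line. Set them down rather than dropping them, and leave the dropper bottle and the glass dish that stand between where they are.

Things in the scene. Friction and masses are not known exactly. Their poses are not given: they have to be found in the camera images.
- stand: Fixed blue draining stand, plate 250 wide (y) x 180 along the slope. Origin: on the bench under the plate's centre, z up. The plate rises towards the stand's +x at 35 degrees, its upper face passes 80 above the origin; a lip 14 high at the lower edge holds the channels. Two channels lie on it side by side, 116 apart centre to centre (give or take 16), lengths up the slope; which is on the left varies. Sizes in mm.
- tray: Fixed low blue plastic tray, 174 (x) x 172 (y), walls 12 high. Two bays, each 164 (x) x 72 (y), are parted by a rib along x, 18 wide and 8 high above the tray's floor. Origin: under the centre on the bench; floor 4 thick. Sizes in mm.
- tray_mid (a point): Centre of the tray at the height of the bays' floor (4 above the bench), in the middle of the rib; axes as the tray. Sizes in mm.
- empty_bay (a point): Centre of the floor of the empty bay (45 from the tray's centre, towards the tray's -y); axes as the tray. Sizes in mm.
- channel_first: Plain aluminium U-section, 140 long (its x axis) x 60 wide (y) x 40 high (z), web and flanges all 4 thick, so 52 wide inside; about 0.2 kg. Lies loose, open side up, in the tray's other bay (centre 45 from the tray's centre towards the tray's +y). Origin: centre of its underside (outside of the web); z points out of the open side. Sizes in mm.
- channel_up: Plain aluminium U-section, 140 long (its x axis) x 60 wide (y) x 40 high (z), web and flanges all 4 thick, so 52 wide inside; about 0.2 kg. On the stand, open side up. Origin: centre of the outside of the web, which lies on the slope; z points out of the open side, x up the slope. Sizes in mm.
- channel_down: Plain aluminium U-section, 140 long (its x axis) x 60 wide (y) x 40 high (z), web and flanges all 4 thick, so 52 wide inside; about 0.2 kg. On the stand, open side down. Origin: centre of its underside, in the plane of the flanges' free edges, which lie on the slope; z points away from the open side, so the web's outside is at z = 40; x up the slope. When nested its flanges' edges stand on the webs of the two lower channels, 4 above the bay floor. Sizes in mm.
- dropper_bottle: Bystander: amber dropper bottle, 32 across, 60 tall, standing between stand and tray. Origin: centre of its underside. Sizes in mm.
- dish: Bystander: low glass dish, 52 across, 18 tall, between stand and tray. Origin: centre of its underside. Sizes in mm.
Things that resemble listed ones, but are neither listed nor needed, are in the scene too. Leave any pink, red or yellow look-alike of the channel_up alone.

How it is judged (in metres and radians):
On the way:
1. the open-up channel lies flat in the empty bay, let go (z of channel_up in the frame of tray_mid below 0.003 m and angle between channel_up's own z axis and vertical below 0.05 rad and x of channel_up in the frame of tray_mid between -0.016 and 0.016 m and y of channel_up in the frame of tray_mid between -0.054 and -0.036 m and angle between the x axis of channel_up and the x axis of tray, either way round below 0.15 rad and contact force between channel_up and the fingers below 0.1 N), for 0.2 s.
At the end, for the whole second after the job is handed in: One channel open-up in each bay, flat on the floor (3 mm, 0.05 rad); the third open-down, level (0.05 rad), flanges in both troughs, edges under 7.5 mm above the bay floor, centre within 20 mm across and 30 mm along of the tray's, lengthwise within 0.2 rad; all at rest (z of each of channel_up, channel_first in the frame of tray_mid below 0.003 m and angle between each of channel_up, channel_first, channel_down's own z axis and vertical below 0.05 rad and x of channel_up in the frame of tray_mid between -0.016 and 0.016 m and y of channel_up in the frame of tray_mid between -0.054 and -0.036 m and angle between the x axis of each of channel_up, channel_first and the x axis of tray, either way round below 0.15 rad and x of channel_first in the frame of tray_mid between -0.016 and 0.016 m and y of channel_first in the frame of tray_mid between 0.036 and 0.054 m and z of channel_down in the frame of tray_mid between 0.001 and 0.0075 m and y of channel_down in the frame of tray_mid between -0.02 and 0.02 m and x of channel_down in the frame of tray_mid between -0.03 and 0.03 m and angle between the x axis of channel_down and the x axis of tray, either way round below 0.2 rad and linear speed of each of channel_up, channel_down, channel_first below 0.02 m/s and angular speed of each of channel_up, channel_down, channel_first below 0.2 rad/s); the robot touches nothing.
It fails at once if a channel is dropped (falls free faster than 0.6 m/s, some 18 mm) ((contact force between channel_up and anything else below 0.02 N and linear speed of channel_up above 0.6 m/s) or (contact force between channel_down and anything else below 0.02 N and linear speed of channel_down above 0.6 m/s)).
It fails at once if the dropper bottle or the dish is shifted by more than 40 mm (distance of any of dropper_bottle, dish from where it was at the start of the episode above 0.04 m).
It also fails if it takes over 64 s, if anything falls off the work surface, if the arm or the gripper's body presses on something with over 40 N, if the wrist force passes 120 N, or if a joint passes its speed limit or range.

## Robot

A 6-joint arm with a two-finger parallel gripper is mounted at the origin on the work surface. World frame = base frame: x ahead of the robot, y to its left, z up, the work surface at z = 0. Lengths are in m, angles in degrees, forces in N, time in s.
With the tool pointing down it reaches from about 0.25 to 0.725 m from the base axis. Payload 9.7 kg.
Tool frame: the origin (TCP) lies midway between the tips of the shut fingers; the grasp point (between the pads) lies 19 mm behind it; z points along the fingers, y is the line along which they close (so a half turn about z gives the same grasp; the last joint's range is limited). The gripper opens to 85 mm and grips with 20 to 120 N. Pads are 22 mm wide; open, the fingers measure 114 mm over their backs; the gripper's body (76 mm by 85 mm) begins 54 mm behind the grasp point. The pads swing forward as they close: fully open they stand 13 mm farther back than shut.
Start: joints at [-76.604, 4.979, 10.078, 95.1, 0, 90], TCP at [0.127, -0.535, 0.196] pointing down, gripper open.
Joint ranges: [-179.16, 179.16], [-48.56, 103.87], [-65.8, 70.77], [-126.05, 130.52], [-82.76, 87.17], [-180, 180]. Speed limits (degrees/s): [127.2, 127.2, 147.25, 180, 180, 180].

## Interface

Orientations are given as [roll, pitch, yaw] about the fixed x, y, z axes, in that order (R = Rz(yaw) Ry(pitch) Rx(roll)).
In Python, from cell import manip, cams, workorder gives the robot as it stands. The module is installed in compiled form; this text tells all that it offers.
- The arm moves only by the tool jog_arm, never from a script. Its argument "targets" is a list of rows, each an object of numbers: "tx", "ty", "tz": the shift along the world's x, y, z normalised to -1 to 1, where 1 is 0.04 m; "turn": the turn about the world's z normalised to -1 to 1, where 1 is 0.5 rad. A call has 1 to 12 rows; each row shifts and turns the commanded pose from where the row before left it; what a row does not reach is not made up. A row lasts 1/8 s, in which the tool goes at most 62.5 mm and 10.7 degrees, less where a joint would pass 70% of its speed; a pose out of reach is approached as far as the arm can. A call with a number of a shift or a turn outside -1 to 1 is refused whole. A call with a gripper value outside its range is refused whole. "hand" is the closure in counts, from 0 (fully open) to 255 (shut), set as the call begins (left out, the last holds). The fingers move at their own pace and stop on an object; the grip force is fixed at half the most. Time passes only in rows, so rows that do not move let the fingers close. It gives the time, the measured TCP pose, the force, the opening and the grip force at its end, in the units of the state.
- manip.state(): the state, without advancing time (a new reading comes with each control period).
- cams.read_camera(name): name is "side" or "top" or "wrist"; returns the picture (384x512x3 uint8, red, green, blue); there is no depth.
- cams.get_calibration(name): a dict with "fov_y" (degrees; the focal length in pixels is half the picture's height over the tangent of half this angle, whatever the lens; pixels are square), "cx", "cy" (the principal point, pixels), "extrinsics" (4x4, takes a point from camera to world coordinates); the wrist camera has in their place "mount" (4x4, takes a point from camera to tool coordinates, whose origin is the TCP and whose axes are the flange's). Camera axes: x right, y down, z forward; pixel columns grow to the right and rows downward; lengths in m; the calibration is good to about 2 mm. The wrist camera is an equidistant fisheye: a pixel r from the principal point sees the ray r / f radians off the axis. A picture is of the moment at which its call begins: read the wrist's pose just before it. get_calibration takes no time and is no camera call.
- workorder.finish_job(): hands the job in; it is judged then, once.
The state is a dict: "time": time; "q": joint angles; "joint_velocities": joint speeds; "tau": joint torques, N m; "tcp_pos": TCP position; "tool_rot": TCP orientation; "force": force on the tool from outside, world axes, zero at the start; "moment": the same for the moment, N m; "width": opening from 0.0 (shut) to 1.0 (fully open); "grasp_force": force on a finger pad.
Only numpy, scipy, OpenCV 4.12 (cv2) and the standard library are available. Lean on these libraries where they do the work, as an engineer would, in place of code of your own. Each camera call takes 0.05 s, during which the arm holds its last target. There are 200 camera calls.

## Working session

There is one attempt and no reset: what is moved stays moved. The work goes in short steps, Python scripts to look and compute and a tool call to move; the robot and the scene stay as the last step left them, time stands still between calls to the robot, and variables do not carry over. Pictures are saved under pics/ and viewed, at most 10 in all, crops included, and the job is handed in when it is done.

Besides the shell and the picture viewer there is one more tool, called after ">>>" as name([rows], argument=value, ...), one row to a line, values as JSON. jog_arm: Moves the arm, as the interface text tells. Its arguments: {"type":"object","properties":{"targets":{"type":"array","items":{"type":"object","properties":{"tx":{"type":"number","minimum":-1,"maximum":1},"ty":{"type":"number","minimum":-1,"maximum":1},"tz":{"type":"number","minimum":-1,"maximum":1},"turn":{"type":"number","minimum":-1,"maximum":1}}}},"hand":{"type":"number"}},"required":["targets"]}

```bash
mkdir -p pics; python3 - <<'E'
from cell import manip, cams
import cv2
s=manip.state();print(s)
for n in("top","side","wrist"):
    c=cams.get_calibration(n);print(n,c)
    im=cams.read_camera(n);cv2.imwrite(f"pics/{n}0.png",im[:,:,::-1])
E
```

```text
{'time': 0.0, 'q': array([-7.66039854e+01,  5.01086155e+00,  1.00358876e+01,  9.50999632e+01,
       -8.45353063e-04,  9.00008478e+01]), 'joint_velocities': array([-0.02594419, -0.01973788,  0.04134264,  0.01691212,  0.05939385,
        0.00383146]), 'tau': array([-1.08964665e-03, -5.20395613e+01,  4.64799070e+01,  1.65873062e-02,
       -1.29728735e-05,  8.83116940e-06]), 'tcp_pos': array([ 0.1273568 , -0.53477333,  0.19489823]), 'tool_rot': array([-1.79925063e+02,  8.46461130e-04,  1.33951679e+01]), 'force': array([ 0.82156978,  0.30694077, -0.12410797]), 'moment': array([ 0.02494779, -0.04587278,  0.05645803]), 'grasp_force': 0.0, 'width': 1.0004934822141924}
top {'fov_y': 46.57112738730866, 'cx': 247.40700488115115, 'cy': 188.2205545111162, 'extrinsics': array([[ 0.02519312, -0.99334649,  0.11237463,  0.31186422],
       [-0.99961963, -0.02629363, -0.00832166,  0.08984915],
       [ 0.01122103, -0.11212224, -0.99363106,  1.27641453],
       [ 0.        ,  0.        ,  0.        ,  1.        ]])}
side {'fov_y': 50.75730167823239, 'cx': 244.85822891248307, 'cy': 197.69113074159108, 'extrinsics': array([[ 0.99397936, -0.08490051,  0.06925996,  0.38233782],
       [-0.10901756, -0.70308455,  0.7027    , -0.62744358],
       [-0.01096398, -0.70601984, -0.70810718,  0.80099007],
       [ 0.        ,  0.        ,  0.        ,  1.        ]])}
wrist {'fov_y': 65.70646984690485, 'cx': 256.2901367320641, 'cy': 190.7239660609695, 'mount': array([[ 5.54894710e-04, -9.47980548e-01, -3.18327776e-01,
         8.16100177e-02],
       [ 9.99999592e-01,  7.53122584e-04, -4.99645614e-04,
         3.36458380e-04],
       [ 7.13394161e-04, -3.18327369e-01,  9.47980579e-01,
        -1.77322638e-01],
       [ 0.00000000e+00,  0.00000000e+00,  0.00000000e+00,
         1.00000000e+00]])}
```

```bash
python3 - <<'E'
import cv2
a=cv2.imread("pics/top0.png");b=cv2.imread("pics/side0.png")
cv2.imwrite("pics/top0b.png",cv2.resize(a,(800,600),interpolation=cv2.INTER_CUBIC))
cv2.imwrite("pics/side0b.png",cv2.resize(b,(800,600),interpolation=cv2.INTER_CUBIC))
E
```

```text
(no output)
```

View pics/top0b.png

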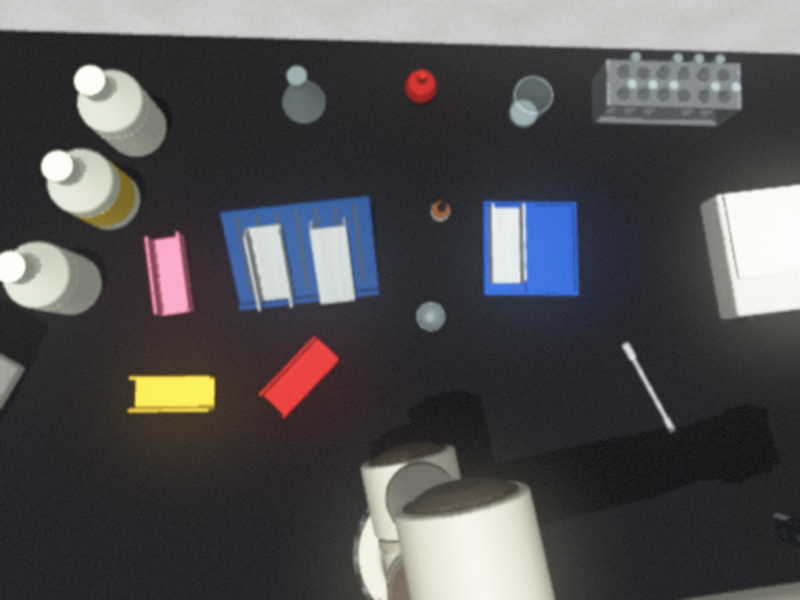

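View pics/side0b.png

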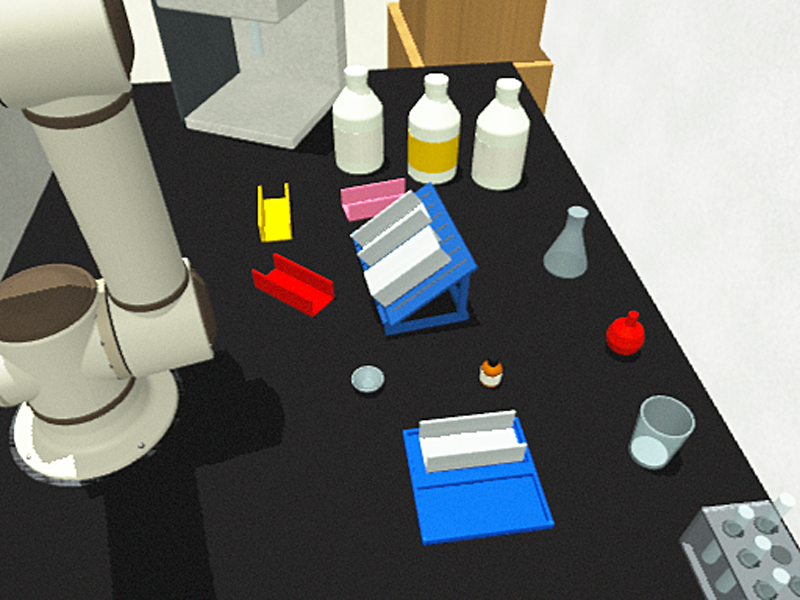

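Top view (800 px scale). The candidates are:
- Grey channels on the stand at (268,263), with flanges showing a trough (open up), and at (332,260), with a plain web (open down).
- Grey channel in the tray at (508,245), which is channel_first.
- Look-alikes in pink (168,273), yellow (172,393) and red (300,377), all to be left alone.

The bottle is at (440,210), the dish at (430,316) and the tray at (531,248). The side view agrees.

```bash
cat > h.py <<'E'
import numpy as np, cv2
from scipy.spatial.transform import Rotation as R
from cell import manip, cams
def cal(n):
    c=cams.get_calibration(n); return c,192/np.tan(np.radians(c["fov_y"])/2)
def T_wrist(s,c):
    T=np.eye(4);T[:3,:3]=R.from_euler("xyz",s["tool_rot"],degrees=True).as_matrix();T[:3,3]=s["tcp_pos"];return T@c["mount"]
def ray(n,uv,T=None):
    c,f=cal(n);d=(np.atleast_2d(uv).astype(float)-[c["cx"],c["cy"]])/f
    if n=="wrist":
        r=np.linalg.norm(d,axis=1,keepdims=True)+1e-12;d=np.hstack([d/r*np.sin(r),np.cos(r)])
    else: T=c["extrinsics"];d=np.hstack([d,np.ones((len(d),1))])
    return T[:3,3],d@T[:3,:3].T
def at_z(n,uv,z,T=None):
    o,d=ray(n,uv,T);return o+d*((z-o[2])/d[:,2])[:,None]
def proj(n,P,T=None):
    c,f=cal(n);T=c["extrinsics"] if T is None else T
    p=(np.atleast_2d(P)-T[:3,3])@T[:3,:3]
    if n=="wrist":
        rr=np.linalg.norm(p[:,:2],axis=1);q=p[:,:2]/rr[:,None]*np.arctan2(rr,p[:,2])[:,None]
    else:q=p[:,:2]/p[:,2:]
    return q*f+[c["cx"],c["cy"]]
E
python3 - <<'E'
from h import *
k=512/800
for nm,uv,z in [("tray",[[484,202],[577,202],[579,296],[484,296]],.016),("first",[[492,205],[523,205],[522,285],[491,285]],.044),("stand low corners",[[240,310],[379,293]],.035),("stand hi",[[369,197],[222,212]],.13),("up c",[268,263],.1),("down c",[332,260],.11),("bottle",[440,210],.03),("dish",[430,316],.01)]:
    print(nm,at_z("top",np.array(uv)*k,z).round(3).tolist())
E
```

```text
tray [[0.631, -0.097, 0.016], [0.635, -0.269, 0.016], [0.46, -0.272, 0.016], [0.456, -0.098, 0.016]]
first [[0.618, -0.107, 0.044], [0.62, -0.163, 0.044], [0.474, -0.162, 0.044], [0.473, -0.106, 0.044]]
stand low corners [[0.417, 0.34, 0.035], [0.454, 0.093, 0.035]]
stand hi [[0.605, 0.114, 0.13], [0.572, 0.359, 0.13]]
up c [[0.493, 0.283, 0.1]]
down c [[0.499, 0.174, 0.11]]
bottle [[0.61, -0.014, 0.03]]
dish [[0.417, -0.001, 0.01]]
```

>>> jog_arm([
  {"tx":0.5,"ty":0.5,"tz":0.8},
  {"tx":0.8,"ty":0.75,"tz":0.4},
  {"tx":0.8,"ty":0.75,"tz":0.4},
  {"tx":0.8,"ty":0.75,"tz":0.4},
  {"tx":0.8,"ty":0.75,"tz":0.4},
  {"tx":0.8,"ty":0.75,"tz":0.4},
  {"tx":0.8,"ty":0.75,"tz":0.4},
  {"tx":0.8,"ty":0.75,"tz":0.4},
  {"tx":0.8,"ty":0.75,"tz":0.2},
  {"tx":0.8,"ty":0.75},
  {"tx":0.8,"ty":0.75},
  {"tx":0.6,"ty":0.7},
])

```text
validation failed for argument at $.ta...
```

```bash
python3 - <<'E'
from h import *
s=manip.state();im=cams.read_camera("wrist");print(s["time"],s["tcp_pos"],s["tool_rot"])
np.save("pics/tray.npy",np.r_[s["tcp_pos"],s["tool_rot"]])
cv2.imwrite("pics/wtray.png",cv2.resize(im[:,:,::-1],(800,600),interpolation=cv2.INTER_CUBIC))
E
```

```text
0.15 [ 0.12737804 -0.53484554  0.1950663 ] [-1.79944451e+02 -8.93091471e-04  1.33938389e+01]
```

>>> jog_arm([
  {"ty":1,"turn":-0.02},
  {"ty":1,"turn":-0.02},
  {"ty":1,"turn":-0.02},
  {"ty":1,"turn":-0.02},
  {"ty":1,"turn":-0.02},
  {"ty":1,"turn":-0.02},
  {"ty":1,"turn":-0.02},
  {"ty":1,"turn":-0.02},
  {"ty":1,"turn":-0.01},
  {"ty":0.5},
  {},
  {},
])

```text
validation failed for argument at $.ta...
```

```bash
python3 - <<'E'
from h import *
s=manip.state();im=cams.read_camera("wrist");print(s["time"],s["tcp_pos"],s["tool_rot"])
np.save("pics/stand.npy",np.r_[s["tcp_pos"],s["tool_rot"]])
cv2.imwrite("pics/wstand.png",cv2.resize(im[:,:,::-1],(800,600),interpolation=cv2.INTER_CUBIC))
E
```

```text
0.2 [ 0.12739694 -0.53487499  0.19513055] [-1.79951212e+02 -8.76368342e-04  1.33945052e+01]
```

View pics/wtray.png

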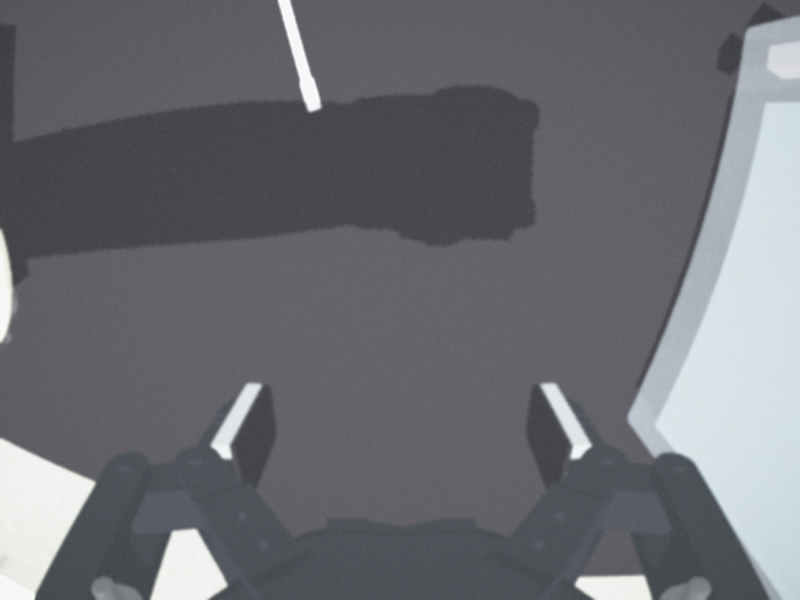

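View pics/wstand.png

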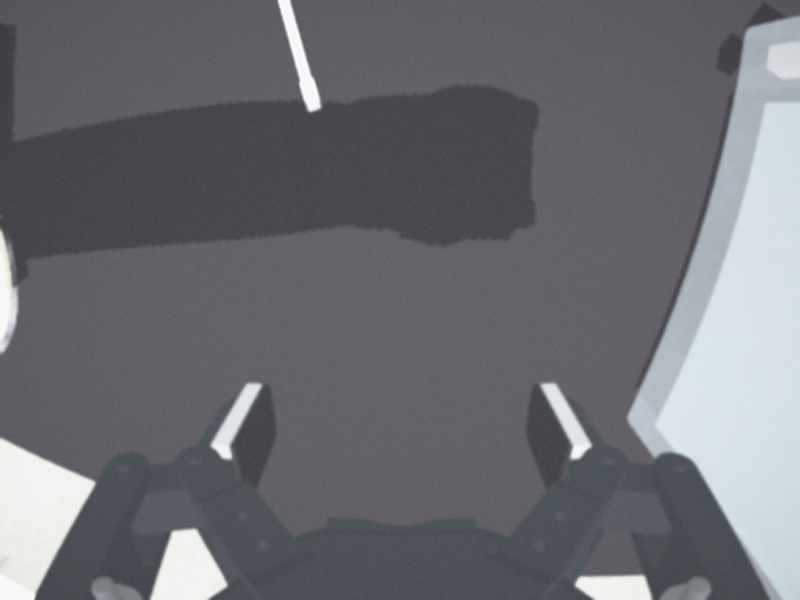

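Both pictures show only bare bench and the swab: the jog was refused, probably because every field is required. I'll send it again with all the fields filled in.

>>> jog_arm([
  {"tx":0.5,"ty":0.5,"tz":0.8,"turn":0},
  {"tx":0.8,"ty":0.75,"tz":0.4,"turn":0},
  {"tx":0.8,"ty":0.75,"tz":0.4,"turn":0},
  {"tx":0.8,"ty":0.75,"tz":0.4,"turn":0},
  {"tx":0.8,"ty":0.75,"tz":0.4,"turn":0},
  {"tx":0.8,"ty":0.75,"tz":0.4,"turn":0},
  {"tx":0.8,"ty":0.75,"tz":0.4,"turn":0},
  {"tx":0.8,"ty":0.75,"tz":0.4,"turn":0},
  {"tx":0.8,"ty":0.75,"tz":0.2,"turn":0},
  {"tx":0.8,"ty":0.75,"tz":0,"turn":0},
  {"tx":0.8,"ty":0.75,"tz":0,"turn":0},
  {"tx":0.6,"ty":0.7,"tz":0,"turn":0},
], hand=0)

```text
time: 1.75
tcp_pos: [0.4926, -0.1858, 0.3472]
tool_rot: [-180.0, 0.0, 13.4]
force: [0.6, -1.2, -0.3]
width: 0.998
grasp_force: 0.0
```

```bash
python3 - <<'E'
from h import *
s=manip.state();im=cams.read_camera("wrist");print(s["time"],s["tcp_pos"],s["tool_rot"])
np.save("pics/tray.npy",np.r_[s["tcp_pos"],s["tool_rot"]])
cv2.imwrite("pics/wtray1.png",im[:,:,::-1])
E
```

```text
1.75 [ 0.49255322 -0.18580902  0.34721972] [-1.79985939e+02  1.93531224e-02  1.34249700e+01]
```

>>> jog_arm([
  {"tx":0,"ty":0.8,"tz":0,"turn":-0.02},
  {"tx":0,"ty":1,"tz":0,"turn":-0.02},
  {"tx":0,"ty":1,"tz":0,"turn":-0.02},
  {"tx":0,"ty":1,"tz":0,"turn":-0.02},
  {"tx":0,"ty":1,"tz":0,"turn":-0.02},
  {"tx":0,"ty":1,"tz":0,"turn":-0.02},
  {"tx":0,"ty":1,"tz":0,"turn":-0.02},
  {"tx":0,"ty":1,"tz":0,"turn":-0.02},
  {"tx":0,"ty":1,"tz":0,"turn":-0.01},
  {"tx":0,"ty":1,"tz":0,"turn":0},
  {"tx":0,"ty":0.4,"tz":0,"turn":0},
  {"tx":0,"ty":0,"tz":0,"turn":0},
], hand=0)

```text
time: 3.3
tcp_pos: [0.507, 0.1508, 0.3473]
tool_rot: [-176.8, 0.1, 14.7]
force: [0.1, 0.1, 0.1]
width: 0.996
grasp_force: 0.0
```

```bash
python3 - <<'E'
from h import *
s=manip.state();im=cams.read_camera("wrist");print(s["time"],s["tcp_pos"],s["tool_rot"])
np.save("pics/stand.npy",np.r_[s["tcp_pos"],s["tool_rot"]])
cv2.imwrite("pics/wstand1.png",im[:,:,::-1])
a=cv2.imread("pics/wtray1.png")
cv2.imwrite("pics/both1.png",np.vstack([cv2.resize(x[:192*2-84],(512,300)) for x in (a,im[:,:,::-1])]))
E
```

```text
3.3 [0.5070146  0.15077177 0.34733983] [-1.76825508e+02  7.94162858e-02  1.46904632e+01]
```

View pics/both1.png

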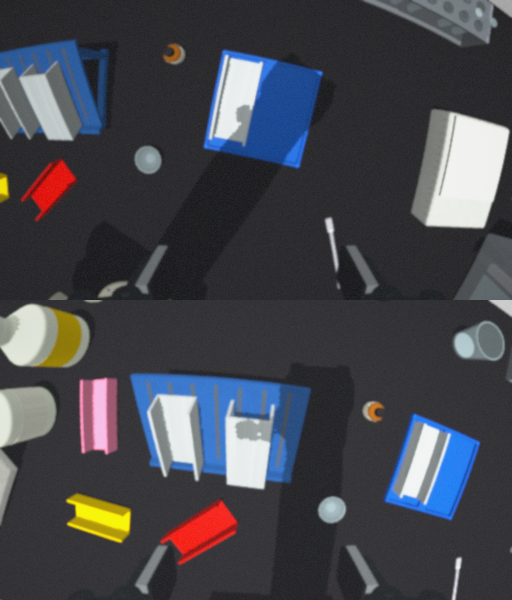

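The wrist pictures confirm the choice. Over the stand (lower half), channel_up is the trough at (176,435) and channel_down the plain web at (249,445). The tray is at (265,108) in the upper half, with the right-hand, -y bay empty. Next I fit poses from silhouettes.

```bash
cat > fit.py <<'E'
from h import *
from scipy.optimize import minimize
def mask(im,roi,kind):
    hsv=cv2.cvtColor(im,cv2.COLOR_BGR2HSV);m=np.zeros(im.shape[:2],np.uint8);x0,y0,x1,y1=roi
    k=(hsv[...,1]<70)&(hsv[...,2]>80) if kind=="grey" else (hsv[...,1]>130)&(abs(hsv[...,0].astype(int)-112)<14)&(hsv[...,2]>60)
    m[y0:y1,x0:x1]=k[y0:y1,x0:x1];n,l,st,_=cv2.connectedComponentsWithStats(m)
    m=l==1+np.argmax(st[1:,4]);p=np.argwhere(m)[:,::-1].astype(np.int32);return cv2.convexHull(p)
S=16
def fill(h):
    m=np.zeros((384*3,512*3),np.uint8);cv2.fillConvexPoly(m,np.round((h.reshape(-1,2)+.5)*3*S-S/2).astype(np.int32),1,shift=4);return m
def fit(views,corners,p0,prior=None,step=(.01,.01,.01,.1)):
    H=[fill(cv2.dilate and h.astype(float)) for _,_,h in views]
    def cost(p):
        P=corners(p);c=0
        for (n,T,_),m in zip(views,H):
            q=cv2.convexHull(proj(n,P,T).astype(np.float32))
            c+=np.count_nonzero(fill(q)^m)/m.sum()
        return c+(0 if prior is None else prior(p))
    x=np.array(p0,float)
    for s in(1,.3):
        r=minimize(cost,x,method="Nelder-Mead",options=dict(initial_simplex=np.vstack([x]+[x+s*np.eye(len(x))[i]*step[i] for i in range(len(x))]),xatol=1e-4,fatol=1e-5));x=r.x
    return x,r.fun
def box(l,w,h):return np.array([[a*l/2,b*w/2,c*h] for a in(-1,1) for b in(-1,1) for c in(0,1)])
def chan(p):return box(.14,.06,.04)@R.from_euler("yz",[-35,np.degrees(p[3])],degrees=True).as_matrix().T+p[:3]
def flat(l,w,h,z):return lambda p:box(l,w,h)@R.from_euler("z",p[2]).as_matrix().T+[p[0],p[1],z]
def pose(f):
    a=np.load(f);return T_wrist(dict(tcp_pos=a[:3],tool_rot=a[3:]),cal("wrist")[0])
E
python3 - <<'E'
from fit import *
t=cv2.imread("pics/top0.png");wt=cv2.imread("pics/wtray1.png");ws=cv2.imread("pics/wstand1.png")
Tt,Ts=pose("pics/tray.npy"),pose("pics/stand.npy")
k=.64;sc=lambda *a:[int(v*k) for v in a]
for nm,V in [("wt",[("wrist",Tt,mask(wt,(195,40,330,175),"blue"))]),("top",[("top",None,mask(t,sc(470,190,590,305),"blue"))]),("ws",[("wrist",Ts,mask(ws,(380,105,490,225),"blue"))])]:
    print("tray",nm,fit(V,flat(.174,.172,.016,0),[.545,-.184,0],step=(.01,.01,.1)))
for nm,rw,rt,p0 in [("up",(140,85,207,185),sc(242,215,298,318),[.48,.28,.07,.15]),("down",(220,93,280,195),sc(303,210,362,310),[.5,.17,.07,.15])]:
    pr=lambda p:((p[2]-.07)/.01)**2*.01
    vw=("wrist",Ts,mask(ws,rw,"grey"));vt=("top",None,mask(t,rt,"grey"))
    for V in([vw],[vt],[vw,vt]):print(nm,fit(V,chan,p0,pr))
E
```

```text
tray wt (array([ 0.55053352, -0.1809049 ,  0.02336579]), np.float64(0.04328545057183475))
tray top (array([ 0.54879768, -0.18365627,  0.01364793]), np.float64(0.011916082253655058))
tray ws (array([ 0.55117867, -0.18117377,  0.02186337]), np.float64(0.027507229997008276))
up (array([0.51191099, 0.28872413, 0.08211625, 0.14423848]), np.float64(0.1204001134639266))
up (array([0.49661399, 0.28558273, 0.07623502, 0.13473839]), np.float64(0.06808354395216158))
up (array([0.49836686, 0.28599892, 0.07598723, 0.13148934]), np.float64(0.21342506531573385))
down (array([0.51530177, 0.17750819, 0.07918084, 0.14878343]), np.float64(0.10678988287463331))
down (array([0.51019872, 0.17702821, 0.07186139, 0.12112849]), np.float64(0.029707145176523526))
down (array([0.51114768, 0.1772343 , 0.07126763, 0.13836645]), np.float64(0.1689315449129))
```

```bash
python3 - <<'E'
from h import *
s=manip.state();print(s["time"],s["tcp_pos"],s["tool_rot"],s["q"],s["joint_velocities"])
E
```

```text
3.35 [0.50687933 0.15043482 0.34757622] [-1.76833932e+02  5.84628855e-02  1.46648401e+01] [ 14.61045291   9.05778525  32.21658103 113.22026705   3.16601092
 179.94552968] [-0.37844199 -0.74664605 -0.26640406  0.041956    0.00126965  0.04774977]
```

>>> jog_arm([
  {"tx":0,"ty":0.6,"tz":-0.4,"turn":-0.05},
  {"tx":0,"ty":0.6,"tz":-0.6,"turn":-0.05},
  {"tx":0,"ty":0.6,"tz":-0.8,"turn":0},
  {"tx":0,"ty":0.6,"tz":-0.8,"turn":0},
  {"tx":0,"ty":0,"tz":0,"turn":0},
  {"tx":0,"ty":0,"tz":0,"turn":0},
], hand=0)

```text
time: 4.1
tcp_pos: [0.5216, 0.191, 0.2454]
tool_rot: [-174.3, -0.0, 16.9]
force: [-0.8, 0.2, 0.9]
width: 1.006
grasp_force: 0.0
```

Joint 6 ran into its +180° limit. I'll turn half round the other way, which gives the same grasp.

>>> jog_arm([
  {"tx":0,"ty":0,"tz":0.4,"turn":0.36},
  {"tx":0,"ty":0,"tz":0,"turn":0.36},
  {"tx":0,"ty":0,"tz":0,"turn":0.36},
  {"tx":0,"ty":0,"tz":0,"turn":0.36},
  {"tx":0,"ty":0,"tz":0,"turn":0.36},
  {"tx":0,"ty":0.2,"tz":0,"turn":0.36},
  {"tx":0,"ty":0.2,"tz":0,"turn":0.36},
  {"tx":0,"ty":0.2,"tz":0,"turn":0.36},
  {"tx":0,"ty":0.2,"tz":0,"turn":0.36},
  {"tx":0,"ty":0.2,"tz":0,"turn":0.36},
  {"tx":0,"ty":0.2,"tz":0,"turn":0.36},
  {"tx":0,"ty":0.2,"tz":0,"turn":0.36},
], hand=0)

```text
time: 5.6
tcp_pos: [0.5221, 0.2475, 0.2618]
tool_rot: [-174.4, 0.1, 141.0]
force: [-0.3, 0.5, 0.4]
width: 1.001
grasp_force: 0.0
```

>>> jog_arm([
  {"tx":0,"ty":0.1,"tz":0,"turn":0.36},
  {"tx":0,"ty":0.1,"tz":0,"turn":0.36},
  {"tx":0,"ty":0.1,"tz":0,"turn":0.36},
  {"tx":0,"ty":0,"tz":0,"turn":0.36},
  {"tx":0,"ty":0,"tz":0,"turn":0.2},
  {"tx":0,"ty":0,"tz":0,"turn":0},
  {"tx":0,"ty":0,"tz":0,"turn":0},
], hand=0)

```text
time: 6.48
tcp_pos: [0.5218, 0.2594, 0.2608]
tool_rot: [-174.3, 0.1, -172.5]
force: [0.0, 0.8, -0.6]
width: 1.002
grasp_force: 0.0
```

```bash
python3 - <<'E'
from h import *
s=manip.state();print(s["time"],s["tcp_pos"],s["tool_rot"],s["q"])
im=cams.read_camera("wrist");np.save("pics/s2.npy",np.r_[s["tcp_pos"],s["tool_rot"]]);cv2.imwrite("pics/ws2.png",im[:,:,::-1])
E
```

```text
6.475 [0.52184395 0.25939152 0.26082548] [-1.74332428e+02  1.44251485e-01 -1.72470281e+02] [ 29.35183258  14.06800891  27.6207309  105.53170967  -5.31384631
  21.92109837]
```

Roll now carries a 5.7° tilt left by that limit. The opposite limit of joint 6 (-180°) should push it back, so I'll turn there and use it.

>>> jog_arm([
  {"tx":0,"ty":0,"tz":0,"turn":0.36},
  {"tx":0,"ty":0,"tz":0,"turn":0.37},
  {"tx":0,"ty":0,"tz":0,"turn":0.37},
  {"tx":0,"ty":0,"tz":0,"turn":0.37},
  {"tx":0,"ty":0,"tz":0,"turn":0.37},
  {"tx":0,"ty":0,"tz":0,"turn":0.37},
  {"tx":0,"ty":0,"tz":0,"turn":0.37},
  {"tx":0,"ty":0,"tz":0,"turn":0.37},
  {"tx":0,"ty":0,"tz":0,"turn":0.37},
  {"tx":0,"ty":0,"tz":0,"turn":0.37},
  {"tx":0,"ty":0,"tz":0,"turn":0.37},
  {"tx":0,"ty":0,"tz":0,"turn":0.37},
], hand=0)

```text
time: 8.02
tcp_pos: [0.5216, 0.2595, 0.2601]
tool_rot: [-174.3, 0.1, -45.1]
force: [-0.5, -0.5, 0.7]
width: 1.001
grasp_force: 0.0
```

>>> jog_arm([
  {"tx":0,"ty":0,"tz":0,"turn":0.37},
  {"tx":0,"ty":0,"tz":0,"turn":0.37},
  {"tx":0,"ty":0,"tz":0,"turn":0.37},
  {"tx":0,"ty":0,"tz":0,"turn":0.37},
  {"tx":0,"ty":0,"tz":0,"turn":0.37},
  {"tx":0,"ty":0,"tz":0,"turn":0.37},
  {"tx":0,"ty":0,"tz":0,"turn":0.37},
  {"tx":0,"ty":0,"tz":0,"turn":0.15},
  {"tx":0,"ty":0,"tz":0,"turn":0.1},
  {"tx":0,"ty":0,"tz":0,"turn":0},
], hand=0)

```text
time: 9.28
tcp_pos: [0.4943, 0.3114, 0.2597]
tool_rot: [-176.9, 0.1, 30.4]
force: [0.6, -0.2, 0.7]
width: 0.997
grasp_force: 0.0
```

```bash
python3 - <<'E'
from h import *
s=manip.state();print(s["time"],s["tcp_pos"],s["tool_rot"],s["q"])
E
```

```text
9.275 [0.49432437 0.31136581 0.25973423] [-1.76862955e+02  1.11976627e-01  3.04010987e+01] [  30.48452364   12.08068433   25.26243751  103.28915746    3.13720481
 -179.91645005]
```

>>> jog_arm([
  {"tx":0,"ty":-0.6,"tz":0,"turn":0.15},
  {"tx":0,"ty":-0.3,"tz":0,"turn":0.05},
  {"tx":0,"ty":0,"tz":0,"turn":0},
], hand=0)

```text
time: 9.65
tcp_pos: [0.4729, 0.3086, 0.2602]
tool_rot: [-178.7, 0.1, 32.3]
force: [0.2, 0.4, -0.1]
width: 0.998
grasp_force: 0.0
```

```bash
python3 - <<'E'
from h import *
s=manip.state();print(s["time"],s["tcp_pos"],s["tool_rot"],s["q"])
E
```

```text
9.65 [0.47290137 0.30861053 0.26022309] [-1.78653404e+02  9.25263267e-02  3.23033271e+01] [  32.36328286    9.25723086   22.09900972  102.93289576    1.34669193
 -179.94002772]
```

>>> jog_arm([
  {"tx":0,"ty":-0.6,"tz":0,"turn":0.12},
  {"tx":0,"ty":0,"tz":0,"turn":0.03},
  {"tx":0,"ty":0,"tz":0,"turn":0},
  {"tx":0,"ty":0,"tz":0,"turn":-0.37},
  {"tx":0,"ty":0,"tz":0,"turn":-0.37},
  {"tx":0,"ty":0,"tz":0,"turn":-0.37},
  {"tx":0,"ty":0,"tz":0,"turn":-0.37},
  {"tx":0,"ty":0,"tz":0,"turn":-0.37},
  {"tx":0,"ty":0,"tz":0,"turn":-0.37},
], hand=0)

```text
time: 10.78
tcp_pos: [0.4577, 0.3091, 0.2594]
tool_rot: [-179.9, 0.2, -30.0]
force: [-0.9, -0.3, 0.4]
width: 1.0
grasp_force: 0.0
```

>>> jog_arm([
  {"tx":0,"ty":0,"tz":0,"turn":-0.37},
  {"tx":0,"ty":0,"tz":0,"turn":-0.37},
  {"tx":0,"ty":0,"tz":0,"turn":-0.37},
  {"tx":0,"ty":0,"tz":0,"turn":-0.37},
  {"tx":0,"ty":0,"tz":0,"turn":-0.37},
  {"tx":0,"ty":0,"tz":0,"turn":-0.37},
  {"tx":0,"ty":0,"tz":0,"turn":-0.37},
  {"tx":0,"ty":0,"tz":0,"turn":-0.37},
  {"tx":0,"ty":0,"tz":0,"turn":-0.37},
  {"tx":0,"ty":0,"tz":0,"turn":-0.37},
  {"tx":0,"ty":0,"tz":0,"turn":-0.37},
  {"tx":0,"ty":0,"tz":0,"turn":0},
], hand=0)

```text
time: 12.28
tcp_pos: [0.4577, 0.3091, 0.2594]
tool_rot: [-179.9, 0.2, -146.2]
force: [-0.5, 0.1, 0.1]
width: 1.0
grasp_force: 0.0
```

```bash
python3 - <<'E'
from h import *
s=manip.state();print(s["time"],s["tcp_pos"],s["tool_rot"],s["q"])
E
```

```text
12.275 [0.45769479 0.30905452 0.25939929] [-1.79930491e+02  1.54537767e-01 -1.46194044e+02] [ 3.40696310e+01  7.15673034e+00  1.96610021e+01  1.02350055e+02
 -7.02195083e-02  2.63674087e-01]
```

>>> jog_arm([
  {"tx":0.3,"ty":-0.15,"tz":0,"turn":-0.3},
  {"tx":0.3,"ty":-0.15,"tz":0,"turn":-0.3},
  {"tx":0.3,"ty":-0.15,"tz":0,"turn":-0.3},
  {"tx":0.2,"ty":-0.1,"tz":0,"turn":0},
  {"tx":0,"ty":0,"tz":0,"turn":0},
  {"tx":0,"ty":0,"tz":0,"turn":0},
], hand=0)

```text
time: 13.02
tcp_pos: [0.5013, 0.2871, 0.2596]
tool_rot: [-179.9, 0.2, -171.9]
force: [-0.2, 0.5, -1.0]
width: 1.0
grasp_force: 0.0
```

```bash
python3 - <<'E'
from fit import *
s=manip.state();im=cams.read_camera("wrist");np.save("pics/s3.npy",np.r_[s["tcp_pos"],s["tool_rot"]]);im=np.ascontiguousarray(im[:,:,::-1]);cv2.imwrite("pics/ws3.png",im)
print(s["time"],s["tcp_pos"],s["tool_rot"])
T=pose("pics/s3.npy");v=im.copy()
for p,c in(([.497,.286,.073,.14],(0,255,0)),([.511,.177,.072,.14],(0,0,255))):
    q=proj("wrist",chan(p),T)
    for i in range(8):
        for j in range(i):
            if bin(i^j).count("1")==1:cv2.line(v,tuple(q[i].astype(int)),tuple(q[j].astype(int)),c,1)
cv2.imwrite("pics/ws3v.png",cv2.resize(v,(800,600),interpolation=cv2.INTER_CUBIC))
E
```

```text
13.025 [0.50126977 0.28714011 0.25961728] [-1.79934698e+02  1.59674027e-01 -1.71876478e+02]
```

View pics/ws3v.png

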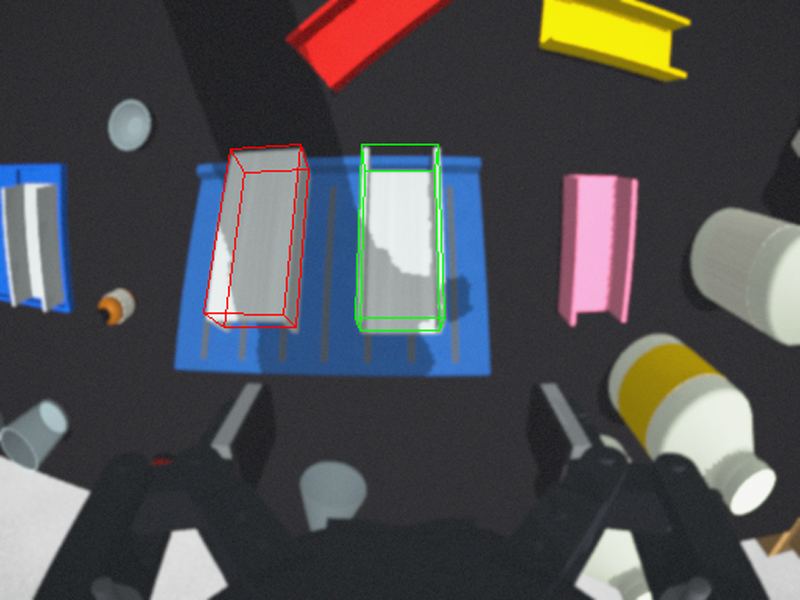

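The overlay of both fitted channels matches the picture: up in green at (400,240), down in red at (257,235). The fingers straddle the green one, so I descend.

>>> jog_arm([
  {"tx":0,"ty":0,"tz":-0.7,"turn":0},
  {"tx":0,"ty":0,"tz":-0.8,"turn":0},
  {"tx":0,"ty":0,"tz":-0.8,"turn":0},
  {"tx":0,"ty":0,"tz":-0.8,"turn":0},
  {"tx":0,"ty":0,"tz":-0.5,"turn":0},
  {"tx":0,"ty":0,"tz":-0.35,"turn":0},
  {"tx":0,"ty":0,"tz":-0.3,"turn":0},
  {"tx":0,"ty":0,"tz":0,"turn":0},
], hand=0)

```text
time: 14.08
tcp_pos: [0.5012, 0.2869, 0.0891]
tool_rot: [-179.9, 0.1, -172.0]
force: [0.6, 0.4, -0.3]
width: 0.997
grasp_force: 0.0
```

>>> jog_arm([
  {"tx":0,"ty":0,"tz":0,"turn":0},
  {"tx":0,"ty":0,"tz":0,"turn":0},
  {"tx":0,"ty":0,"tz":0,"turn":0},
  {"tx":0,"ty":0,"tz":0,"turn":0},
  {"tx":0,"ty":0,"tz":0,"turn":0},
  {"tx":0,"ty":0,"tz":0,"turn":0},
], hand=255)

```text
time: 14.82
tcp_pos: [0.5015, 0.2869, 0.0894]
tool_rot: [-179.9, 0.2, -172.0]
force: [-0.3, -0.7, 0.6]
width: 0.001
grasp_force: 0.0
```

The fingers shut on nothing, so I take a look.

```bash
python3 - <<'E'
from h import *
a=cams.read_camera("side")[80:240,190:330,::-1];b=cams.read_camera("wrist")[:,:,::-1]
cv2.imwrite("pics/look.png",np.hstack([cv2.resize(a,(350,400)),cv2.resize(b[:,60:460],(400,384))[:384] if 0 else cv2.copyMakeBorder(np.ascontiguousarray(b[:,60:460]),0,16,0,0,0)]))
E
```

```text
(no output)
```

View pics/look.png

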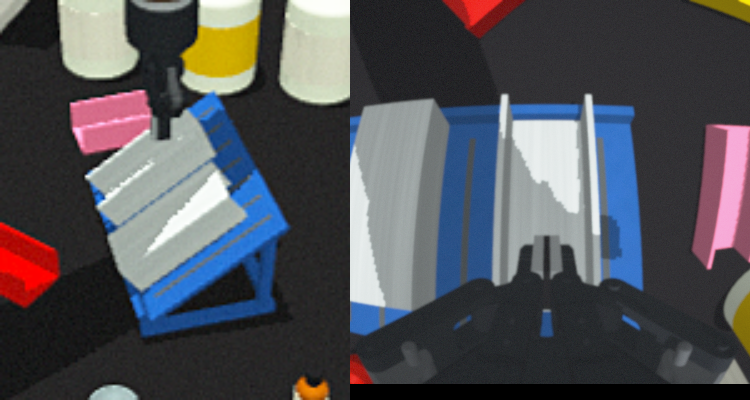

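```bash
python3 - <<'E'
from fit import *
s=manip.state();T=T_wrist(s,cal("wrist")[0]);print(s["tcp_pos"],s["width"],s["grasp_force"],s["force"])
print(box(2,2,1).astype(int).tolist())
for z in(.065,.073,.085):print(z,(proj("wrist",chan([.497+(z-.073)*0,.286,z,.14]),T)-[60-350,0]).round().tolist())
print((proj("wrist",s["tcp_pos"],T)+[290,0]).round())
E
```

```text
[0.50145674 0.28689422 0.08942928] -0.0009215018980587722 0.0 [-0.35582823 -0.07451136  0.48668944]
[[-1, -1, 0], [-1, -1, 1], [-1, 1, 0], [-1, 1, 1], [1, -1, 0], [1, -1, 1], [1, 1, 0], [1, 1, 1]]
0.065 [[509.0, 119.0], [503.0, 91.0], [583.0, 119.0], [589.0, 91.0], [503.0, 300.0], [493.0, 306.0], [589.0, 300.0], [599.0, 306.0]]
0.073 [[508.0, 120.0], [501.0, 91.0], [584.0, 120.0], [591.0, 91.0], [502.0, 308.0], [491.0, 315.0], [591.0, 308.0], [601.0, 315.0]]
0.085 [[506.0, 122.0], [498.0, 91.0], [586.0, 122.0], [594.0, 91.0], [500.0, 320.0], [488.0, 331.0], [593.0, 320.0], [605.0, 331.0]]
[[547. 223.]]
```

```bash
python3 - <<'E'
from fit import *
f=lambda P:((proj("side",P)-[190,80])*2.5).round().tolist()
print("tcp",f([.5015,.2869,.0894]),"up20",f([.5015,.2869,.1094]))
for n,p in(("up",[.497,.286,.073,.14]),("down",[.511,.177,.072,.14])):print(n,f(chan(p)))
E
```

```text
tcp [[160.0, 162.0]] up20 [[161.0, 148.0]]
up [[115.0, 226.0], [94.0, 207.0], [103.0, 194.0], [83.0, 175.0], [213.0, 154.0], [195.0, 133.0], [198.0, 123.0], [179.0, 102.0]]
down [[138.0, 292.0], [116.0, 274.0], [124.0, 255.0], [103.0, 237.0], [244.0, 217.0], [224.0, 196.0], [226.0, 182.0], [207.0, 161.0]]
```

```bash
python3 - <<'E'
from fit import *
s=manip.state();a=cams.read_camera("side")[95:175,200:300,::-1]
v=cv2.resize(np.ascontiguousarray(a),(800,640),interpolation=cv2.INTER_CUBIC)[:600]
for p,c in(([.497,.286,.073,.14],(0,255,0)),):
    q=(proj("side",chan(p))-[200,95])*8
    for i in range(8):
        for j in range(i):
            if bin(i^j).count("1")==1:cv2.line(v,tuple(q[i].astype(int)),tuple(q[j].astype(int)),c,1)
t=(proj("side",s["tcp_pos"])-[200,95])[0]*8
cv2.circle(v,tuple(t.astype(int)),5,(0,0,255),2);cv2.imwrite("pics/side2.png",v)
E
```

```text
(no output)
```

View pics/side2.png

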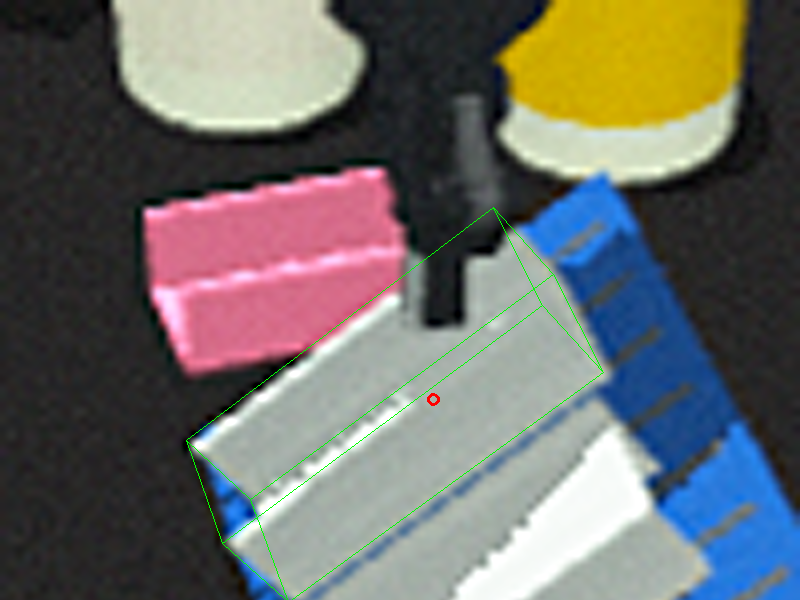

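```bash
python3 - <<'E'
from fit import *
s=manip.state();c=cal("wrist")[0];M=c["mount"]
for x in(.011,-.011):
  for d in(0,.01,.02,.03,.04):print(x,d,(proj("wrist",[x,0.001,-d],M)).round(1),((proj("side",s["tcp_pos"]+[ -x,0,d])-[200,95])*8).round())
E
```

```text
0.011 0 [[258.1 207.9]] [[403. 401.]]
0.011 0.01 [[258.3 214. ]] [[403. 379.]]
0.011 0.02 [[258.4 220.7]] [[403. 356.]]
0.011 0.03 [[258.5 228.2]] [[402. 333.]]
0.011 0.04 [[258.6 236.6]] [[402. 309.]]
-0.011 0 [[258.1 238.2]] [[464. 397.]]
-0.011 0.01 [[258.1 245.5]] [[464. 374.]]
-0.011 0.02 [[258.2 253.4]] [[465. 351.]]
-0.011 0.03 [[258.4 262.1]] [[465. 328.]]
-0.011 0.04 [[258.5 271.6]] [[465. 305.]]
```

Both views put the real fingertips about 33 mm above the reported TCP, so the fingers closed above the flanges. The channel has not moved. I raise, open and go 33 mm lower.

>>> jog_arm([
  {"tx":0,"ty":0,"tz":0.7,"turn":0},
  {"tx":0,"ty":0,"tz":0.55,"turn":0},
  {"tx":0,"ty":0,"tz":0,"turn":0},
  {"tx":0,"ty":0,"tz":0,"turn":0},
  {"tx":0,"ty":0,"tz":0,"turn":0},
  {"tx":0,"ty":0,"tz":0,"turn":0},
], hand=0)

```text
time: 15.72
tcp_pos: [0.5012, 0.2868, 0.1388]
tool_rot: [-179.9, 0.1, -172.0]
force: [0.0, -0.6, 0.1]
width: 1.002
grasp_force: 0.0
```

>>> jog_arm([
  {"tx":0,"ty":0,"tz":-0.5,"turn":0},
  {"tx":0,"ty":0,"tz":-0.5,"turn":0},
  {"tx":0,"ty":0,"tz":-0.4,"turn":0},
  {"tx":0,"ty":0,"tz":-0.3,"turn":0},
  {"tx":0,"ty":0,"tz":-0.2,"turn":0},
  {"tx":0,"ty":0,"tz":-0.15,"turn":0},
  {"tx":0,"ty":0,"tz":0,"turn":0},
], hand=0)

```text
time: 16.6
tcp_pos: [0.5014, 0.2869, 0.0574]
tool_rot: [-179.9, 0.2, -172.0]
force: [1.0, -0.2, 0.4]
width: 0.999
grasp_force: 0.0
```

>>> jog_arm([
  {"tx":0,"ty":0,"tz":0,"turn":0},
  {"tx":0,"ty":0,"tz":0,"turn":0},
  {"tx":0,"ty":0,"tz":0,"turn":0},
  {"tx":0,"ty":0,"tz":0,"turn":0},
], hand=255)

```text
time: 17.1
tcp_pos: [0.5018, 0.2872, 0.0584]
tool_rot: [-180.0, 0.2, -172.0]
force: [-0.5, -0.7, 6.4]
width: 0.692
grasp_force: 65.7
```

Gripped at about 59 mm with 66 N. I lift it, then carry it over to the tray's empty bay.

>>> jog_arm([
  {"tx":0,"ty":0,"tz":0.2,"turn":0},
  {"tx":0,"ty":0,"tz":0.4,"turn":0},
  {"tx":0,"ty":0,"tz":0.6,"turn":0},
  {"tx":0,"ty":0,"tz":0.7,"turn":0},
  {"tx":0,"ty":0,"tz":0.7,"turn":0},
  {"tx":0,"ty":-0.2,"tz":0.6,"turn":0},
  {"tx":0,"ty":-0.4,"tz":0.5,"turn":0},
  {"tx":0.1,"ty":-0.6,"tz":0.3,"turn":-0.02},
  {"tx":0.1,"ty":-0.8,"tz":0,"turn":-0.02},
  {"tx":0.1,"ty":-0.8,"tz":0,"turn":-0.02},
  {"tx":0.1,"ty":-0.8,"tz":0,"turn":-0.02},
  {"tx":0.1,"ty":-0.8,"tz":0,"turn":-0.02},
], hand=255)

```text
time: 18.6
tcp_pos: [0.5215, 0.11, 0.2186]
tool_rot: [-179.9, 0.2, -174.9]
force: [1.4, 0.1, -2.2]
width: 0.693
grasp_force: 65.0
```

>>> jog_arm([
  {"tx":0.1,"ty":-0.8,"tz":0,"turn":-0.02},
  {"tx":0.1,"ty":-0.8,"tz":0,"turn":-0.02},
  {"tx":0.1,"ty":-0.8,"tz":0,"turn":-0.02},
  {"tx":0.1,"ty":-0.8,"tz":0,"turn":-0.02},
  {"tx":0.1,"ty":-0.8,"tz":0,"turn":-0.02},
  {"tx":0.1,"ty":-0.8,"tz":0,"turn":-0.02},
  {"tx":0,"ty":-0.8,"tz":0,"turn":-0.02},
  {"tx":0,"ty":-0.8,"tz":0,"turn":0},
  {"tx":0,"ty":-0.8,"tz":0,"turn":0},
  {"tx":0,"ty":-0.5,"tz":0,"turn":0},
  {"tx":0,"ty":-0.1,"tz":0,"turn":0},
  {"tx":0,"ty":0,"tz":0,"turn":0},
], hand=255)

```text
time: 20.1
tcp_pos: [0.5456, -0.2006, 0.2178]
tool_rot: [-179.9, 0.2, -178.9]
force: [0.2, -0.4, -2.5]
width: 0.695
grasp_force: 65.1
```

```bash
cat > held.py <<'E'
from fit import *
# fit tilt of a held channel from the side view: grasp point (x,y) known from the TCP; free: along-offset a, z, tilt
def held(zg=.058,kind="grey",n0=.032,show=None):
    s=manip.state();im=np.ascontiguousarray(cams.read_camera("side")[:,:,::-1]);tp=s["tcp_pos"]
    yaw=s["tool_rot"][2]+180
    def cor(p):
        Rm=R.from_euler("yz",[-np.degrees(p[0]),yaw],degrees=True).as_matrix()
        return (box(.14,.06,.04)-[p[1],0,n0])@Rm.T+[tp[0],tp[1],tp[2]+p[2]]
    q=proj("side",cor([np.radians(35),.028,zg]));lo=q.min(0).astype(int)-12;hi=q.max(0).astype(int)+13
    h=mask(im,(max(lo[0],0),max(lo[1],0),hi[0],hi[1]),kind)
    print(s["time"],tp.round(4),s["tool_rot"].round(1),s["width"],"hull px",h.reshape(-1,2).min(0),h.reshape(-1,2).max(0),"pred",q.min(0).round(),q.max(0).round())
    r=fit([("side",None,h)],cor,[np.radians(35),.028,zg],step=(.1,.01,.01));print("tilt deg",np.degrees(r[0][0]),"along",r[0][1],"dz",r[0][2],"cost",r[1])
    if show:cv2.imwrite(show,im)
E
python3 -c "
from held import *
held(show='pics/held1.png')"
```

```text
20.1 [ 0.5456 -0.2006  0.2178] [-179.9    0.2 -178.9] 0.6952314201515144 hull px [265 209] [353 290] pred [264. 204.] [352. 278.]
tilt deg 33.12458011961389 along 0.025009044028289157 dz 0.051984983290659634 cost 0.38817490716077224
```

>>> jog_arm([
  {"tx":-0.1,"ty":-0.36,"tz":-0.2,"turn":0},
  {"tx":0,"ty":-0.3,"tz":-0.6,"turn":0},
  {"tx":0,"ty":0,"tz":-0.8,"turn":0},
  {"tx":0,"ty":0,"tz":-0.8,"turn":0},
  {"tx":0,"ty":0,"tz":-0.8,"turn":0},
  {"tx":0,"ty":0,"tz":-0.6,"turn":0},
  {"tx":0,"ty":0,"tz":-0.3,"turn":0},
  {"tx":0,"ty":0,"tz":0,"turn":0},
], hand=255)

```text
time: 21.15
tcp_pos: [0.541, -0.2273, 0.053]
tool_rot: [-180.0, 0.1, -178.9]
force: [-1.1, 0.2, -2.2]
width: 0.69
grasp_force: 65.1
```

>>> jog_arm([
  {"tx":0,"ty":0,"tz":-0.12,"turn":0},
  {"tx":0,"ty":0,"tz":-0.12,"turn":0},
  {"tx":0,"ty":0,"tz":0,"turn":0},
], hand=255)

```text
time: 21.52
tcp_pos: [0.5415, -0.2274, 0.0439]
tool_rot: [-179.9, 0.2, -178.9]
force: [1.5, 0.3, -2.6]
width: 0.688
grasp_force: 65.1
```

>>> jog_arm([
  {"tx":0,"ty":0,"tz":-0.12,"turn":0},
  {"tx":0,"ty":0,"tz":-0.12,"turn":0},
  {"tx":0,"ty":0,"tz":0,"turn":0},
], hand=255)

```text
time: 21.9
tcp_pos: [0.5411, -0.2273, 0.0337]
tool_rot: [-180.0, 0.1, -178.9]
force: [-0.5, 0.2, -2.1]
width: 0.686
grasp_force: 65.1
```

>>> jog_arm([
  {"tx":0,"ty":0,"tz":-0.12,"turn":0},
  {"tx":0,"ty":0,"tz":0,"turn":0},
], hand=255)

```text
time: 22.15
tcp_pos: [0.5415, -0.2274, 0.0294]
tool_rot: [-179.9, 0.2, -178.9]
force: [-0.2, -0.2, -2.8]
width: 0.691
grasp_force: 65.3
```

>>> jog_arm([
  {"tx":0,"ty":0,"tz":-0.12,"turn":0},
  {"tx":0,"ty":0,"tz":0,"turn":0},
], hand=255)

```text
time: 22.4
tcp_pos: [0.5438, -0.2277, 0.0273]
tool_rot: [-179.9, 0.5, -178.9]
force: [4.8, 2.1, 10.1]
width: 0.692
grasp_force: 66.4
```

>>> jog_arm([
  {"tx":0,"ty":0,"tz":-0.1,"turn":0},
  {"tx":0,"ty":0,"tz":0,"turn":0},
], hand=255)

```text
time: 22.65
tcp_pos: [0.5459, -0.2278, 0.0254]
tool_rot: [-179.8, 0.8, -178.9]
force: [9.4, 3.9, 18.7]
width: 0.69
grasp_force: 67.4
```

Contact came at z≈0.028, as predicted. Now I pivot it level about its lower end.

>>> jog_arm([
  {"tx":0.1,"ty":0,"tz":-0.02,"turn":0},
  {"tx":0.1,"ty":0,"tz":-0.04,"turn":0},
  {"tx":0.08,"ty":0,"tz":-0.07,"turn":0},
  {"tx":0,"ty":0,"tz":0,"turn":0},
], hand=255)

```text
time: 23.15
tcp_pos: [0.5546, -0.2275, 0.0176]
tool_rot: [-179.9, 0.4, -178.9]
force: [3.4, 1.9, 9.7]
width: 0.692
grasp_force: 65.7
```

>>> jog_arm([
  {"tx":0.09,"ty":0,"tz":-0.1,"turn":0},
  {"tx":0.09,"ty":0,"tz":-0.12,"turn":0},
  {"tx":0.09,"ty":0,"tz":-0.12,"turn":0},
  {"tx":0,"ty":0,"tz":0,"turn":0},
], hand=255)

```text
time: 23.65
tcp_pos: [0.566, -0.2275, 0.0041]
tool_rot: [-179.9, 0.5, -178.9]
force: [5.2, 1.6, 8.6]
width: 0.692
grasp_force: 65.3
```

>>> jog_arm([
  {"tx":0.09,"ty":0,"tz":-0.13,"turn":0},
  {"tx":0.08,"ty":0,"tz":-0.13,"turn":0},
  {"tx":0.06,"ty":0,"tz":-0.12,"turn":0},
  {"tx":0,"ty":0,"tz":0,"turn":0},
], hand=255)

```text
time: 24.15
tcp_pos: [0.5748, -0.2274, -0.0115]
tool_rot: [-179.9, 0.4, -178.9]
force: [5.0, 1.9, 6.6]
width: 0.693
grasp_force: 65.2
```

>>> jog_arm([
  {"tx":0.02,"ty":0,"tz":-0.1,"turn":0},
  {"tx":0,"ty":0,"tz":0,"turn":0},
], hand=255)

```text
time: 24.4
tcp_pos: [0.576, -0.2276, -0.0152]
tool_rot: [-179.9, 0.5, -178.9]
force: [6.5, 1.1, 6.7]
width: 0.692
grasp_force: 65.3
```

>>> jog_arm([
  {"tx":0.01,"ty":0,"tz":-0.1,"turn":0},
  {"tx":0,"ty":0,"tz":0,"turn":0},
], hand=255)

```text
time: 24.65
tcp_pos: [0.5765, -0.2277, -0.0191]
tool_rot: [-179.9, 0.5, -178.9]
force: [6.1, 0.9, 7.3]
width: 0.695
grasp_force: 65.4
```

>>> jog_arm([
  {"tx":0,"ty":0,"tz":0,"turn":0},
  {"tx":0,"ty":0,"tz":0,"turn":0},
  {"tx":0,"ty":0,"tz":0,"turn":0},
], hand=45)

```text
time: 25.02
tcp_pos: [0.5736, -0.2274, -0.0215]
tool_rot: [-179.9, 0.1, -178.9]
force: [0.5, 0.1, 0.1]
width: 0.823
grasp_force: 0.0
```

>>> jog_arm([
  {"tx":0,"ty":0,"tz":0.3,"turn":0},
  {"tx":0,"ty":0,"tz":0.5,"turn":0},
  {"tx":0,"ty":0,"tz":0.8,"turn":0},
  {"tx":0,"ty":0,"tz":1,"turn":0},
  {"tx":0,"ty":0,"tz":1,"turn":0},
  {"tx":0,"ty":0.3,"tz":1,"turn":0},
  {"tx":0,"ty":0.5,"tz":1,"turn":0},
  {"tx":0,"ty":0.3,"tz":0.6,"turn":0},
  {"tx":0,"ty":0,"tz":0,"turn":0},
], hand=45)

```text
time: 26.15
tcp_pos: [0.5747, -0.183, 0.2305]
tool_rot: [-179.8, 0.5, -178.9]
force: [0.1, -0.6, -0.6]
width: 0.822
grasp_force: 0.0
```

```bash
python3 - <<'E'
from fit import *
s=manip.state();im=np.ascontiguousarray(cams.read_camera("wrist")[:,:,::-1]);np.save("pics/t3.npy",np.r_[s["tcp_pos"],s["tool_rot"]]);cv2.imwrite("pics/wt3.png",im)
print(s["time"],s["tcp_pos"],s["tool_rot"])
T=pose("pics/t3.npy");Tt=np.array([.550,-.182]);c=np.cos(.018);sn=np.sin(.018)
v=im.copy()
def draw(P,col):
    q=proj("wrist",P,T);
    for i in range(8):
        for j in range(i):
            if bin(i^j).count("1")==1:cv2.line(v,tuple(q[i].astype(int)),tuple(q[j].astype(int)),col,1)
    return q
q=draw(flat(.174,.172,.016,0)([.55,-.182,.018]),(0,255,255))
lo=np.maximum(q.min(0).astype(int)-12,0);hi=q.max(0).astype(int)+12
r=fit([("wrist",T,mask(im,(*lo,*hi),"blue"))],flat(.174,.172,.016,0),[.55,-.182,.018],step=(.01,.01,.1));print("tray",r)
for nm,y in(("up",-.045),("first",.045)):
    p0=[.55-sn*y,-.182+c*y,.018];f=flat(.14,.06,.04,.004);q=draw(f(p0),(0,255,0))
    lo=np.maximum(q.min(0).astype(int)-5,0);hi=q.max(0).astype(int)+6
    h=mask(im,(*lo,*hi),"grey")
    try:
        r=fit([("wrist",T,h)],f,p0,step=(.005,.005,.05));print(nm,p0,r)
    except Exception as e:print(nm,e)
cv2.imwrite("pics/wt3v.png",cv2.resize(v,(800,600)))
E
```

```text
26.15 [ 0.57470198 -0.18300407  0.23051733] [-179.83094515    0.45529036 -178.85546734]
tray (array([ 0.54830112, -0.1816654 ,  0.0200222 ]), np.float64(0.026655913031101954))
up [np.float64(0.5508099562607086), np.float64(-0.22699271019682787), 0.018] (array([ 0.54967834, -0.2289593 ,  0.02246767]), np.float64(0.022677119018095458))
first [np.float64(0.5491900437392915), np.float64(-0.13700728980317212), 0.018] (array([ 0.55558254, -0.13460462,  0.01961219]), np.float64(0.010913652519339326))
```

View pics/wt3v.png

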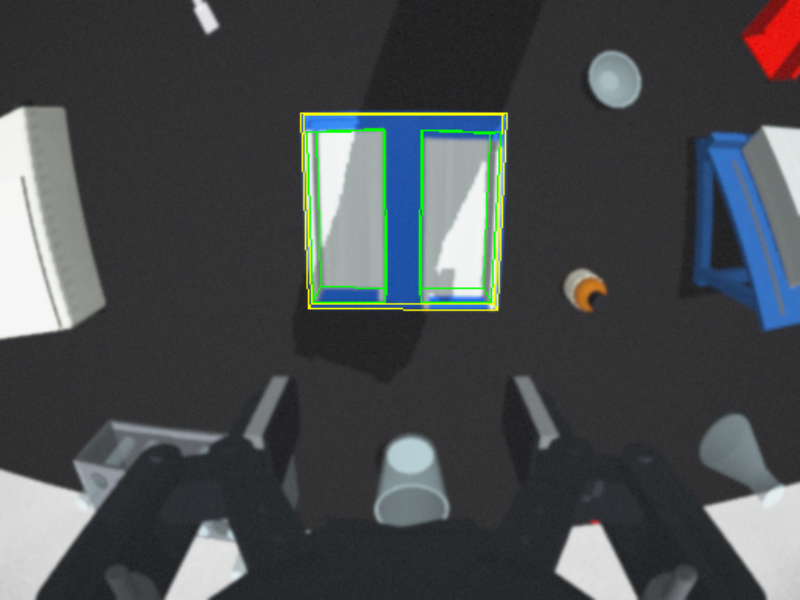

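Channel_up lies flat in its bay at (0.001, -0.047) in the tray frame, with the first channel at about +0.047. That leaves the straddle centre at y≈-0.182. Next is the second channel.

>>> jog_arm([
  {"tx":-0.1,"ty":0.6,"tz":0,"turn":0.02},
  {"tx":-0.15,"ty":0.9,"tz":0,"turn":0.02},
  {"tx":-0.15,"ty":0.95,"tz":0,"turn":0.03},
  {"tx":-0.15,"ty":0.95,"tz":0,"turn":0.03},
  {"tx":-0.15,"ty":0.95,"tz":0,"turn":0.03},
  {"tx":-0.15,"ty":0.95,"tz":0,"turn":0.03},
  {"tx":-0.15,"ty":0.95,"tz":0,"turn":0.03},
  {"tx":-0.15,"ty":0.95,"tz":0,"turn":0.03},
  {"tx":-0.15,"ty":0.9,"tz":0,"turn":0.02},
  {"tx":-0.15,"ty":0.6,"tz":0,"turn":0},
  {"tx":-0.1,"ty":0.3,"tz":0,"turn":0},
  {"tx":0,"ty":0,"tz":0,"turn":0},
], hand=0)

```text
time: 27.7
tcp_pos: [0.5113, 0.1769, 0.2263]
tool_rot: [-179.9, 0.1, -172.0]
force: [-0.4, -0.4, -1.1]
width: 0.997
grasp_force: 0.0
```

>>> jog_arm([
  {"tx":0.12,"ty":0.03,"tz":-0.5,"turn":0},
  {"tx":0,"ty":0,"tz":-0.8,"turn":0},
  {"tx":0,"ty":0,"tz":-0.8,"turn":0},
  {"tx":0,"ty":0,"tz":-0.6,"turn":0},
  {"tx":0,"ty":0,"tz":-0.5,"turn":0},
  {"tx":0,"ty":0,"tz":-0.4,"turn":0},
  {"tx":0,"ty":0,"tz":-0.3,"turn":0},
  {"tx":0,"ty":0,"tz":-0.3,"turn":0},
  {"tx":0,"ty":0,"tz":0,"turn":0},
], hand=0)

```text
time: 28.82
tcp_pos: [0.5163, 0.1776, 0.058]
tool_rot: [-179.9, 0.1, -172.0]
force: [-0.1, -0.1, -0.6]
width: 1.004
grasp_force: 0.0
```

>>> jog_arm([
  {"tx":0,"ty":0,"tz":0,"turn":0},
  {"tx":0,"ty":0,"tz":0,"turn":0},
  {"tx":0,"ty":0,"tz":0,"turn":0},
  {"tx":0,"ty":0,"tz":0,"turn":0},
], hand=255)

```text
time: 29.32
tcp_pos: [0.5171, 0.178, 0.0599]
tool_rot: [-179.9, 0.3, -172.0]
force: [-2.2, 0.0, 5.9]
width: 0.694
grasp_force: 65.5
```

>>> jog_arm([
  {"tx":0,"ty":0,"tz":0.2,"turn":0},
  {"tx":0,"ty":0,"tz":0.4,"turn":0},
  {"tx":0,"ty":0,"tz":0.6,"turn":0},
  {"tx":0,"ty":0,"tz":0.7,"turn":0},
  {"tx":0,"ty":0,"tz":0.6,"turn":0},
  {"tx":-0.1,"ty":-0.3,"tz":0.6,"turn":0},
  {"tx":-0.3,"ty":-0.6,"tz":0.4,"turn":-0.02},
  {"tx":-0.4,"ty":-0.8,"tz":0.1,"turn":-0.02},
  {"tx":-0.4,"ty":-0.8,"tz":0,"turn":-0.02},
  {"tx":-0.4,"ty":-0.8,"tz":0,"turn":-0.02},
  {"tx":-0.4,"ty":-0.8,"tz":0,"turn":-0.02},
  {"tx":-0.4,"ty":-0.8,"tz":0,"turn":-0.02},
], hand=255)

```text
time: 30.82
tcp_pos: [0.4201, -0.0191, 0.2039]
tool_rot: [-179.9, 0.2, -175.5]
force: [-0.3, -0.4, -3.0]
width: 0.689
grasp_force: 65.0
```

>>> jog_arm([
  {"tx":-0.4,"ty":-0.8,"tz":0,"turn":-0.02},
  {"tx":-0.4,"ty":-0.8,"tz":0,"turn":-0.02},
  {"tx":-0.4,"ty":-0.8,"tz":0,"turn":-0.02},
  {"tx":-0.4,"ty":-0.8,"tz":0,"turn":-0.02},
  {"tx":-0.4,"ty":-0.8,"tz":0,"turn":-0.02},
  {"tx":-0.2,"ty":-0.6,"tz":0,"turn":-0.02},
  {"tx":-0.1,"ty":-0.3,"tz":0,"turn":0},
  {"tx":0,"ty":0,"tz":-0.3,"turn":0},
  {"tx":0,"ty":0,"tz":-0.6,"turn":0},
  {"tx":0,"ty":0,"tz":-0.8,"turn":0},
  {"tx":0,"ty":0,"tz":-0.6,"turn":0},
  {"tx":0,"ty":0,"tz":0,"turn":0},
], hand=255)

```text
time: 32.33
tcp_pos: [0.328, -0.2127, 0.1089]
tool_rot: [179.9, 0.0, -178.8]
force: [0.6, 0.3, -2.1]
width: 0.693
grasp_force: 65.4
```

>>> jog_arm([
  {"tx":0,"ty":0,"tz":-0.5,"turn":0},
  {"tx":0,"ty":0,"tz":-0.6,"turn":0},
  {"tx":0,"ty":0,"tz":-0.4,"turn":0},
  {"tx":0,"ty":0,"tz":-0.25,"turn":0},
  {"tx":0,"ty":0,"tz":-0.1,"turn":0},
  {"tx":0,"ty":0,"tz":0,"turn":0},
], hand=255)

```text
time: 33.08
tcp_pos: [0.3288, -0.2143, 0.0371]
tool_rot: [-179.9, 0.2, -178.9]
force: [-0.8, -0.1, -2.6]
width: 0.692
grasp_force: 65.7
```

>>> jog_arm([
  {"tx":0,"ty":0,"tz":-0.12,"turn":0},
  {"tx":0,"ty":0,"tz":-0.12,"turn":0},
  {"tx":0,"ty":0,"tz":0,"turn":0},
], hand=255)

```text
time: 33.45
tcp_pos: [0.3285, -0.2141, 0.0269]
tool_rot: [-179.9, 0.1, -178.9]
force: [0.4, -0.1, -3.3]
width: 0.693
grasp_force: 65.7
```

>>> jog_arm([
  {"tx":0,"ty":0,"tz":-0.12,"turn":0},
  {"tx":0,"ty":0,"tz":-0.1,"turn":0},
  {"tx":0,"ty":0,"tz":0,"turn":0},
], hand=255)

```text
time: 33.83
tcp_pos: [0.3329, -0.2148, 0.0219]
tool_rot: [-179.8, 0.7, -178.9]
force: [11.4, 7.7, 18.4]
width: 0.693
grasp_force: 68.1
```

>>> jog_arm([
  {"tx":0.12,"ty":0,"tz":-0.02,"turn":0},
  {"tx":0.1,"ty":0,"tz":-0.05,"turn":0},
  {"tx":0.08,"ty":0,"tz":-0.07,"turn":0},
  {"tx":0.09,"ty":0,"tz":-0.1,"turn":0},
  {"tx":0.09,"ty":0,"tz":-0.12,"turn":0},
  {"tx":0.09,"ty":0,"tz":-0.12,"turn":0},
  {"tx":0,"ty":0,"tz":0,"turn":0},
], hand=255)

```text
time: 34.7
tcp_pos: [0.3535, -0.2142, 0.0006]
tool_rot: [-179.9, 0.4, -178.9]
force: [5.2, 4.5, 9.0]
width: 0.692
grasp_force: 66.8
```

>>> jog_arm([
  {"tx":0.09,"ty":0,"tz":-0.13,"turn":0},
  {"tx":0.08,"ty":0,"tz":-0.13,"turn":0},
  {"tx":0.06,"ty":0,"tz":-0.12,"turn":0},
  {"tx":0,"ty":0,"tz":0,"turn":0},
], hand=255)

```text
time: 35.2
tcp_pos: [0.3624, -0.2144, -0.0148]
tool_rot: [-179.9, 0.4, -178.9]
force: [4.4, 3.4, 7.7]
width: 0.691
grasp_force: 67.0
```

>>> jog_arm([
  {"tx":0.03,"ty":0,"tz":-0.1,"turn":0},
  {"tx":0.01,"ty":0,"tz":-0.1,"turn":0},
  {"tx":0,"ty":0,"tz":0,"turn":0},
], hand=255)

```text
time: 35.58
tcp_pos: [0.3644, -0.2148, -0.0225]
tool_rot: [-179.9, 0.4, -178.9]
force: [5.8, 1.5, 6.8]
width: 0.69
grasp_force: 67.2
```

>>> jog_arm([
  {"tx":0,"ty":0,"tz":-0.08,"turn":0},
  {"tx":0,"ty":0,"tz":0,"turn":0},
], hand=255)

```text
time: 35.83
tcp_pos: [0.3649, -0.215, -0.0249]
tool_rot: [-179.8, 0.5, -178.9]
force: [5.8, 1.4, 12.1]
width: 0.69
grasp_force: 67.9
```

>>> jog_arm([
  {"tx":0,"ty":0,"tz":-0.06,"turn":0},
  {"tx":0,"ty":0,"tz":0,"turn":0},
  {"tx":0,"ty":0,"tz":0.3,"turn":0},
  {"tx":0,"ty":0,"tz":0.6,"turn":0},
  {"tx":0,"ty":0,"tz":0.8,"turn":0},
  {"tx":0.3,"ty":0.05,"tz":0.7,"turn":0},
  {"tx":0.7,"ty":0.1,"tz":0.2,"turn":0},
  {"tx":0.9,"ty":0.15,"tz":0,"turn":0},
  {"tx":0.9,"ty":0.15,"tz":0,"turn":0},
  {"tx":0.9,"ty":0.15,"tz":0,"turn":0},
  {"tx":0.9,"ty":0.15,"tz":0,"turn":0},
  {"tx":0.6,"ty":0.1,"tz":0,"turn":0},
], hand=255)

```text
time: 37.33
tcp_pos: [0.5714, -0.1797, 0.0736]
tool_rot: [-179.9, 0.1, -178.9]
force: [-0.7, 0.8, -2.7]
width: 0.69
grasp_force: 66.2
```

>>> jog_arm([
  {"tx":0.15,"ty":0.1,"tz":0,"turn":0},
  {"tx":0,"ty":0,"tz":0,"turn":0},
  {"tx":0,"ty":0,"tz":0,"turn":0},
], hand=255)

```text
time: 37.7
tcp_pos: [0.5755, -0.1764, 0.0745]
tool_rot: [-179.9, 0.1, -178.9]
force: [-0.8, -0.4, -1.7]
width: 0.692
grasp_force: 66.2
```

```bash
python3 - <<'E'
from fit import *
s=manip.state();tp=s["tcp_pos"];print(s["time"],tp,s["tool_rot"],s["force"])
im=np.ascontiguousarray(cams.read_camera("side")[:,:,::-1]);w=np.ascontiguousarray(cams.read_camera("wrist")[:,:,::-1])
T=T_wrist(s,cal("wrist")[0])
P=flat(.14,.06,.04,tp[2]+.058-.032)([tp[0]-.028,tp[1],np.radians(s["tool_rot"][2]+180)])
F=[flat(.14,.06,.04,.004)(p) for p in([.5497,-.229,.02],[.5556,-.1346,.02])]
out=[]
for n,v,TT in(("side",im,None),("wrist",w,T)):
    big=cv2.resize(v,None,fx=2,fy=2,interpolation=cv2.INTER_CUBIC)
    for B,c in((P,(0,255,0)),(F[0],(0,0,255)),(F[1],(0,0,255))):
        q=proj(n,B,TT)*2
        for i in range(8):
            for j in range(i):
                if bin(i^j).count("1")==1:cv2.line(big,tuple(q[i].astype(int)),tuple(q[j].astype(int)),c,1)
    q=proj(n,P,TT).mean(0)*2;x=int(np.clip(q[0]-200,0,1024-400));y=int(np.clip(q[1]-200,0,768-500));out.append(big[y:y+500,x:x+400])
cv2.imwrite("pics/final1.png",np.hstack(out))
E
```

```text
37.7 [ 0.57548353 -0.17640833  0.07450297] [-1.79924403e+02  1.46740984e-01 -1.78936158e+02] [-0.77028016 -0.36735043 -1.7227844 ]
```

View pics/final1.png

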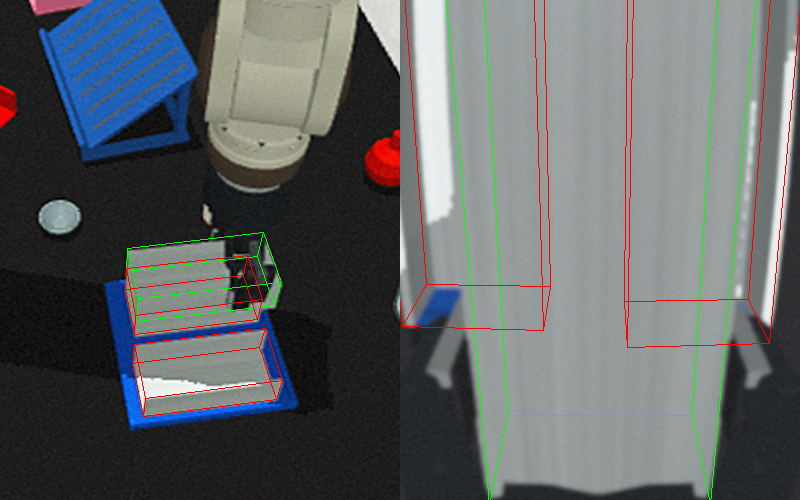

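The held channel is level and matches its predicted box (green), web centred between (487,490) and (712,490) in the wrist crop. It sits about 5 mm towards +y of the middle. I'll shift it over and lower it in stages.

>>> jog_arm([
  {"tx":0.1,"ty":-0.13,"tz":-0.3,"turn":0},
  {"tx":0,"ty":0,"tz":-0.5,"turn":0},
  {"tx":0,"ty":0,"tz":-0.3,"turn":0},
  {"tx":0,"ty":0,"tz":0,"turn":0},
  {"tx":0,"ty":0,"tz":0,"turn":0},
], hand=255)

```text
time: 38.42
tcp_pos: [0.5806, -0.1815, 0.0309]
tool_rot: [-179.9, 0.2, -178.9]
force: [0.0, -0.1, -2.6]
width: 0.691
grasp_force: 66.2
```

Exactly on target, so I lower it slowly into the troughs.

>>> jog_arm([
  {"tx":0,"ty":0,"tz":-0.2,"turn":0},
  {"tx":0,"ty":0,"tz":-0.2,"turn":0},
  {"tx":0,"ty":0,"tz":-0.2,"turn":0},
  {"tx":0,"ty":0,"tz":0,"turn":0},
], hand=255)

```text
time: 38.92
tcp_pos: [0.5796, -0.1812, 0.0053]
tool_rot: [-180.0, 0.1, -178.9]
force: [0.5, 0.7, -2.4]
width: 0.693
grasp_force: 66.2
```

>>> jog_arm([
  {"tx":0,"ty":0,"tz":-0.2,"turn":0},
  {"tx":0,"ty":0,"tz":-0.2,"turn":0},
  {"tx":0,"ty":0,"tz":0,"turn":0},
], hand=255)

```text
time: 39.3
tcp_pos: [0.5797, -0.1812, -0.0106]
tool_rot: [-180.0, 0.1, -178.9]
force: [-0.5, -0.5, -2.4]
width: 0.692
grasp_force: 66.2
```

No contact yet: the flanges are about 30 mm into the troughs.

>>> jog_arm([
  {"tx":0,"ty":0,"tz":-0.12,"turn":0},
  {"tx":0,"ty":0,"tz":-0.06,"turn":0},
  {"tx":0,"ty":0,"tz":0,"turn":0},
], hand=255)

```text
time: 39.67
tcp_pos: [0.5803, -0.1814, -0.0166]
tool_rot: [-179.9, 0.2, -178.9]
force: [-0.9, 0.0, -0.6]
width: 0.693
grasp_force: 66.3
```

>>> jog_arm([
  {"tx":0,"ty":0,"tz":-0.06,"turn":0},
  {"tx":0,"ty":0,"tz":0,"turn":0},
], hand=255)

```text
time: 39.92
tcp_pos: [0.5805, -0.1814, -0.0169]
tool_rot: [-179.9, 0.2, -178.9]
force: [-7.7, 1.9, 14.6]
width: 0.689
grasp_force: 68.2
```

Seated at z≈-0.017, as calculated. I open partly, so the fingers stay clear of the far flanges, and withdraw.

>>> jog_arm([
  {"tx":0,"ty":0,"tz":0,"turn":0},
  {"tx":0,"ty":0,"tz":0,"turn":0},
  {"tx":0,"ty":0,"tz":0,"turn":0},
  {"tx":0,"ty":0,"tz":0.2,"turn":0},
  {"tx":0,"ty":0,"tz":0.4,"turn":0},
  {"tx":0,"ty":0,"tz":0.7,"turn":0},
  {"tx":0,"ty":0,"tz":1,"turn":0},
  {"tx":0,"ty":0,"tz":1,"turn":0},
  {"tx":0,"ty":0,"tz":1,"turn":0},
  {"tx":0,"ty":0,"tz":1,"turn":0},
  {"tx":0,"ty":0,"tz":0.5,"turn":0},
  {"tx":0,"ty":0,"tz":0,"turn":0},
], hand=40)

```text
time: 41.42
tcp_pos: [0.581, -0.1816, 0.2155]
tool_rot: [-179.9, 0.4, -178.9]
force: [-0.6, -0.6, -0.2]
width: 0.845
grasp_force: 0.0
```

```bash
python3 - <<'E'
from fit import *
s=manip.state();im=np.ascontiguousarray(cams.read_camera("wrist")[:,:,::-1]);print(s["time"],s["tcp_pos"],s["width"],s["force"])
T=T_wrist(s,cal("wrist")[0])
allc=lambda p:np.vstack([flat(.14,.06,.04,.008)(p),flat(.14,.06,.04,.004)([.5497,-.229,.02]),flat(.14,.06,.04,.004)([.5556,-.1346,.02])])
q=proj("wrist",allc([.552,-.1815,.02]),T);lo=np.maximum(q.min(0).astype(int)-8,0);hi=q.max(0).astype(int)+8
h=mask(im,(*lo,*hi),"grey").reshape(-1,2)
print("union px seen",h.min(0),h.max(0),"pred",q.min(0).round(),q.max(0).round())
# web ends and sides of the top channel: edges in the profile across its predicted outline
q=proj("wrist",flat(.14,.06,.04,.008)([.552,-.1815,.02]),T);print("top channel corners",q.round(1).tolist())
g=cv2.cvtColor(im,cv2.COLOR_BGR2GRAY);c=q[1::2].mean(0).astype(int)
print("row",c,g[c[1],lo[0]:hi[0]].tolist(),lo[0]);print("col",g[lo[1]:hi[1],c[0]].tolist(),lo[1])
E
```

```text
41.425 [ 0.580992   -0.18162512  0.21551022] 0.8447909319788218 [-0.5521658  -0.6144034  -0.17013141]
union px seen [192  77] [322 198] pred [191.  76.] [323. 198.]
top channel corners [[233.6, 80.5], [230.9, 79.2], [281.0, 80.6], [283.8, 79.2], [235.2, 185.5], [233.0, 195.5], [279.3, 185.5], [281.6, 195.5]]
row [257 137] [53, 53, 54, 47, 49, 56, 53, 57, 61, 87, 137, 194, 232, 241, 235, 202, 153, 132, 135, 159, 211, 239, 243, 244, 244, 244, 243, 243, 243, 240, 224, 193, 178, 177, 177, 174, 172, 170, 173, 170, 170, 166, 169, 170, 166, 171, 169, 170, 169, 168, 170, 171, 171, 170, 171, 173, 173, 175, 172, 168, 172, 171, 171, 169, 166, 170, 174, 176, 177, 177, 174, 172, 169, 169, 173, 171, 170, 170, 170, 168, 170, 168, 170, 169, 171, 169, 169, 171, 173, 172, 173, 175, 178, 174, 173, 175, 173, 176, 175, 171, 170, 171, 172, 173, 177, 176, 174, 172, 170, 171, 171, 178, 209, 234, 242, 243, 243, 243, 244, 244, 243, 243, 244, 244, 245, 245, 245, 244, 242, 226, 179, 137, 123, 125, 142, 193, 235, 242, 239, 201, 143, 98, 70, 55, 51, 56, 53, 51, 51] 182
col [80, 81, 84, 82, 83, 81, 80, 84, 83, 89, 114, 145, 165, 170, 170, 171, 172, 172, 171, 171, 171, 171, 171, 171, 173, 173, 171, 170, 173, 173, 172, 172, 173, 173, 172, 172, 172, 172, 171, 169, 170, 173, 172, 170, 170, 171, 169, 171, 173, 171, 172, 172, 171, 171, 169, 170, 173, 173, 173, 171, 170, 171, 172, 171, 170, 171, 171, 168, 171, 171, 172, 172, 170, 172, 170, 170, 169, 171, 171, 169, 169, 170, 173, 172, 171, 173, 169, 170, 172, 170, 170, 171, 171, 169, 169, 171, 167, 170, 169, 170, 169, 170, 168, 168, 171, 170, 169, 168, 169, 170, 169, 170, 168, 170, 170, 170, 170, 169, 172, 170, 169, 168, 168, 172, 168, 168, 159, 133, 96, 65, 43, 39, 38, 38, 35, 41, 37] 68
```

The final view agrees to within a pixel: web ends seen at rows 78.5 and 195.5, predicted 79.2 and 195.5. The union outline matches too, so I hand the job in.

```bash
python3 -c "
from cell import workorder
print(workorder.finish_job())"
```

```text
the job is handed in; nothing more can be done
None
```

Both channels are in the tray and the job is handed in at about 41 s of the 64 s, with no verdict returned: the open-up one lies flat in the empty bay and the other sits open side down over the middle, matching the predicted outline within a pixel in the last wrist picture; the bottle and dish were not touched.

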